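# Close the sequin jar

## Task

Close the sequin jar: set the red cap upright on the jar's neck, gently turn it backwards (anticlockwise) under a light push until it drops into the start of its thread, then turn it forwards (clockwise) until it is fully home, and let go. Never force the cap on the neck (stay under 25 N), and leave the other things on the bench where they are.

Things in the scene. Friction and masses are not known exactly. Their poses are not given: they have to be found in the camera images.
- cap: The jar's red screw cap, 90 g, loose, standing on the bench. Round skirt 65 mm across, open below with a 58 mm bore, flat top 30 mm up; on it a grip bar 50 mm long (along the cap's x), 14 mm thick (along y), its top 60 mm above the origin. Origin: centre of the skirt's lower edge, z up.
- cap_pins (a point): Point on the cap's axis 6 mm above its lower edge, level with the undersides of its three radial brass pins (4 mm thick, 120 degrees apart, one along the cap's +y). Inside the skirt they point inward to 23 mm from the axis. 'Pin level' below means the height of this point.
- jar_mouth (a point): Point on the upright axis of the jar's aluminium neck, level with its three flat lands, 104 mm above the bench. Pin level is here when the cap rests on the lands, +3.5 mm when on the orange stop teeth, -8.5 mm when dropped into the thread start, -14 mm when fully home. Neck core 43 mm across, ending 4.5 mm above; thread 55 mm across. The point's x, y axes say nothing of the thread.
- jar_shoulder (a point): Point on the same axis on the aluminium shoulder, 24 mm below jar_mouth. The glass jar of sequins (92 mm wide, on a 125 mm square wooden block) is fixed to the bench. Its neck sits on a springy gasket: it sinks about 1 mm for each 4 N pressed down, 5 mm at most, and does not turn.
- thread_start (a point): Only a point on the neck's axis 8.5 mm below jar_mouth, at the depth of the thread starts. Three like threads, 120 degrees apart, facing differently every time. Each, going clockwise from above: a gap 20 degrees (8 mm) wide, a flat land of 93, an orange stop tooth of 7 that blocks pins turned clockwise on the land. The gap's back is a wall; pins drop in only in the last 10 degrees before it.
- thread_end (a point): Only a point on the neck's axis 14 mm below jar_mouth, at the depth of the thread ends. Once dropped in, the cap turned clockwise runs with its pins under the lands in a track with 1.5 mm of play up and down: level for the gap's 20 degrees, falling 5.5 mm over the next 75, then level to the end stop, which is met 104 degrees after the gap's back wall.
- head: carved puppet head with a gilt crown, 70 mm wide and 126 mm tall, standing upright; origin under its centre. Bystander.
- hammer: hammer lying on the bench; origin at its middle. Bystander.
- brush: brush lying on the bench; origin at its middle. Bystander.
- paint_pot: round paint pot, 56 mm wide, 75 mm tall, blue top; origin under its centre. Bystander.
- bead_bowl: small blue bowl, 84 mm wide, 38 mm tall; origin under its centre. Bystander.
- spare_lid: flat green spare lid, 72 mm wide, 15 mm tall, for another jar; origin under its centre. Bystander.
- puppet_arm: carved wooden puppet arm lying on the bench, about 200 mm long, 26 mm thick; origin near its middle. Bystander.
There are look-alikes about, which are no part of the job. There is more than one size of the cap; the job needs the middle-sized. What is shaped like the part that bears jar_mouth but purple is not meant.

How it is judged:
On the way:
1. the cap has dropped into the start of the thread: its origin 12.5 to 17.5 mm below the jar_mouth point, upright and centred on the neck (z of cap in the frame of jar_mouth between -0.0175 and -0.0125 m and horizontal distance between cap and jar_mouth below 0.004 m and angle between cap's own z axis and vertical below 0.08 rad), for 0.15 s.
At the end, for the whole second after the job is handed in: the cap is fully home on the jar's neck: its origin at least 18.8 mm below the jar_mouth point (20 mm when home), within 4 mm of the neck's axis, upright within 0.08 rad, at rest and released (z of cap in the frame of jar_mouth below -0.0188 m and horizontal distance between cap and jar_mouth below 0.004 m and angle between cap's own z axis and vertical below 0.08 rad and linear speed of cap below 0.02 m/s); the robot touches nothing.
It fails at once if the cap is pressed, pulled or twisted against the jar or its neck with more than 25 N (contact force between cap and jar_neck above 25 N or contact force between cap and jar above 25 N).
It fails at once if one of the other things on the bench is moved by more than 30 mm (distance of any of head, hammer, brush, paint_pot, bead_bowl, spare_lid, puppet_arm from where it was at the start of the episode above 0.03 m).
It also fails if it takes over 72 s, if anything falls off the work surface, if the arm or the gripper's body presses on something with over 40 N, if the wrist force passes 120 N, or if a joint passes its speed limit or range.

## Robot

A 7-joint arm with a two-finger parallel gripper is mounted at the origin on the work surface. World frame = base frame: x ahead of the robot, y to its left, z up, the work surface at z = 0. Lengths are in m, angles in rad, forces in N, time in s.
With the tool pointing down it reaches from about 0.425 to 0.925 m from the base axis. Payload 6.8 kg.
Tool frame: the origin (TCP) lies midway between the tips of the shut fingers; the grasp point (between the pads) lies 19 mm behind it; z points along the fingers, y is the line along which they close (so a half turn about z gives the same grasp; the last joint's range is limited). The gripper opens to 85 mm and grips with 20 to 120 N. Pads are 22 mm wide; open, the fingers measure 114 mm over their backs; the gripper's body (76 mm by 85 mm) begins 54 mm behind the grasp point. The pads swing forward as they close: fully open they stand 13 mm farther back than shut.
Start: joints at [-1.283, 0.477, 0.022, 1.555, -0.011, 1.109, -0.083], TCP at [0.26, 0.623, 0.231] pointing down, gripper open.
Joint ranges: [-2.96, 2.96], [-0.34, 2.1], [-1.41, 1.46], [0.24, 2.44], [-1.37, 4.51], [0.17, 1.92], [-2.96, 2.96]. Speed limits (rad/s): [2.39, 2.39, 3.14, 3.14, 3.14, 3.14, 3.14].

## Interface

Orientations are given as a unit quaternion [w, x, y, z].
In Python, from station import * gives the robot as it stands. The module is installed in compiled form; this text tells all that it offers.
- The arm moves only by the shell command python3 -m jog 'ROWS' [OPENING] [FORCE]. ROWS is JSON, a list of rows, each an object of numbers: "x", "y", "z": the shift along the tool's x, y, z in m; "ax", "ay", "az": the turn, a rotation vector about the tool's x, y, z in rad. In form: [{"x": .., "y": .., "z": .., "ax": .., "ay": .., "az": ..}, ...]. A call has 1 to 12 rows; each row is the pose to reach, as a shift and turn from the pose commanded when the call began, along the tool's axes at that moment; what a row does not reach only later rows make up. A row lasts 1/10 s, in which the tool goes at most 50 mm and 8.59 degrees, less where a joint would pass 70% of its speed; a pose out of reach is approached as far as the arm can. A call with a gripper value outside its range is refused whole. OPENING is the opening, from 0 (shut) to 1 (fully open), set as the call begins (- or left out, the last holds). The fingers move at their own pace and stop on an object; FORCE is the grip in N (left out, the last holds). Time passes only in rows, so rows that repeat a pose let the fingers close. It gives the time, the measured TCP pose, the force, the opening and the grip force at its end, in the units of the state.
- get_obs(): the state, without advancing time (a new reading comes with each control period).
- read_camera(name): name is "side" or "top"; returns the picture (420x560x3 uint8, red, green, blue); there is no depth.
- camera_params(name): a dict with "K" (3x3 intrinsics, pixels), "origin" and "attitude" of the camera in the world. Camera axes: x right, y up, looking along -z (the intrinsics and any distortion apply to the point x, -y, -z); pixel columns grow to the right and rows downward; lengths in m; the calibration is good to about 2 mm. A picture is of the moment at which its call begins. camera_params takes no time and is no camera call.
- hand_in(): hands the job in; it is judged then, once.
The state is a dict: "t": time; "q": joint angles; "joint_vel": joint speeds; "joint_torque": joint torques, N m; "eef_pos": TCP position; "tool_rot": TCP orientation; "contact_force": force on the tool from outside, world axes, zero at the start; "torque": the same for the moment, N m; "gripper_width": opening from 0.0 (shut) to 1.0 (fully open); "grasp_force": force on a finger pad.
Only numpy, scipy, OpenCV 4.12 (cv2) and the standard library are available. Lean on these libraries where they do the work, as an engineer would, in place of code of your own. Each camera call takes 0.05 s, during which the arm holds its last target. There are 200 camera calls.

## Working session

There is one attempt and no reset: what is moved stays moved. The work goes in short steps, Python scripts to look and compute and a shell command to move; the robot and the scene stay as the last step left them, time stands still between calls to the robot, and variables do not carry over. Pictures are saved under pics/ and viewed, at most 10 in all, crops included, and the job is handed in when it is done.

```bash
mkdir -p pics
python3 - <<'E'
from station import *
import cv2
o=get_obs()
print({k:o[k] for k in("t","eef_pos","tool_rot","q","contact_force","gripper_width")})
for n in("side","top"):
    cv2.imwrite(f"pics/{n}0.png",read_camera(n)[:,:,::-1]); print(n,camera_params(n))
E
```

```text
{'t': 0.0, 'eef_pos': array([0.26002339, 0.6222708 , 0.23029078]), 'tool_rot': array([-1.15266015e-04,  1.96590317e-01,  9.80485281e-01, -9.20998700e-04]), 'q': array([-1.28311683,  0.47785298,  0.02235386,  1.55645085, -0.01151124,
        1.10927353, -0.08308303]), 'contact_force': array([-0.39401431, -0.74194049, -0.83085957]), 'gripper_width': 1.0004696008895497}
side {'K': array([[456.74845528,   0.        , 281.13092721],
       [  0.        , 456.74845528, 206.62722588],
       [  0.        ,   0.        ,   1.        ]]), 'origin': array([ 0.46534374, -0.98243147,  0.88181697]), 'attitude': array([ 0.89916826,  0.43453703, -0.02765243, -0.04369625])}
top {'K': array([[402.68629811,   0.        , 279.73856369],
       [  0.        , 402.68629811, 204.90641103],
       [  0.        ,   0.        ,   1.        ]]), 'origin': array([0.52591634, 0.02598864, 1.16514038]), 'attitude': array([ 0.70720505,  0.0050594 , -0.02477921, -0.70655602])}
```

View pics/top0.png

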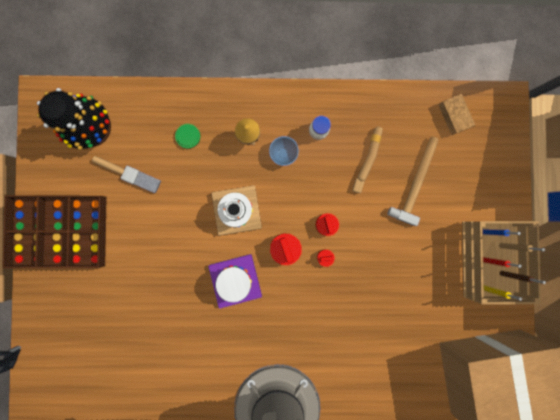

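View pics/side0.png

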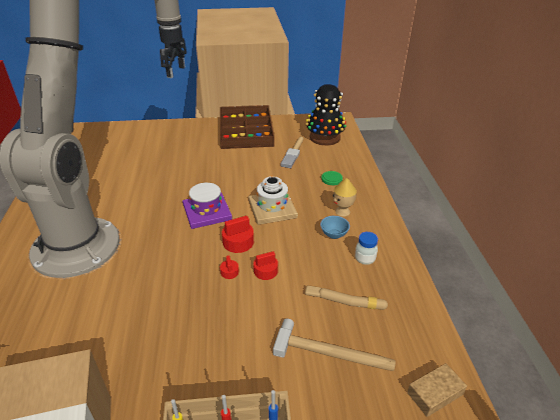

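```bash
cat > h.py <<'E'
from station import *
import numpy as np, cv2
from scipy.spatial.transform import Rotation as R
def cam(n):
    p=camera_params(n); q=p["attitude"]; return p["K"],np.array(p["origin"]),R.from_quat([*q[1:],q[0]]).as_matrix()
def ray(n,u,v):
    K,o,A=cam(n); d=np.linalg.solve(K,[u,v,1]); return o,A@(d*[1,-1,-1])
def onplane(n,u,v,z):
    o,d=ray(n,u,v); return o+d*(z-o[2])/d[2]
def proj(n,P):
    K,o,A=cam(n); c=(A.T@(np.array(P)-o))*[1,-1,-1]; c=K@c; return c[:2]/c[2]
def two(p,q):
    (o1,d1),(o2,d2)=ray("top",*p),ray("side",*q)
    s=np.linalg.lstsq(np.c_[d1,-d2],o2-o1,rcond=None)[0]; a,b=o1+s[0]*d1,o2+s[1]*d2
    return (a+b)/2,np.linalg.norm(a-b)
def shot(n,k=1): return np.mean([read_camera(n).astype(float) for _ in range(k)],0).astype(np.uint8)
def red(im):
    h=cv2.cvtColor(im,cv2.COLOR_RGB2HSV); return (((h[...,0]<8)|(h[...,0]>172))&(h[...,1]>170)&(h[...,2]>60)).astype(np.uint8)
def crop(im,u,v,w=40,s=10): return cv2.resize(im[v-w//2:v+w//2,u-w//2:u+w//2],None,fx=s,fy=s,interpolation=cv2.INTER_CUBIC)
E
python3 - <<'E'
from h import *
t=cv2.imread("pics/top0.png")[:,:,::-1].copy(); s=cv2.imread("pics/side0.png")[:,:,::-1].copy()
m=np.vstack([np.hstack([crop(t,235,210,60,5),crop(t,327,225,60,5)]),np.hstack([crop(s,272,195,60,5),crop(s,265,265,60,5)])])
cv2.imwrite("pics/m0.png",m[:,:,::-1])
for n,im in(("top",t),("side",s)):
    k,l,st,c=cv2.connectedComponentsWithStats(red(im))
    for i in range(1,k):
        if st[i,4]>60: print(n,st[i],c[i])
E
```

```text
top [316 213  23  23 422] [326.96682464 224.18246445]
top [270 233  32  32 802] [285.29052369 248.90399002]
top [317 249  18  18 243] [325.37037037 257.69547325]
top [ 14 254  10  10  71] [ 18.57746479 258.53521127]
top [ 52 254  10  10  74] [ 56.90540541 258.81081081]
top [ 72 254   9  10  70] [ 75.85714286 258.62857143]
top [484 258  26   9 124] [496.48387097 261.66935484]
side [  0  60  21  83 983] [  6.91047813 104.15462869]
side [222 216  32  37 950] [237.58736842 234.83263158]
side [253 251  25  29 569] [265.4516696  265.83479789]
side [220 255  19  24 322] [228.9068323  268.22981366]
side [221 409  10  11  77] [225.62337662 414.97402597]
```

View pics/m0.png

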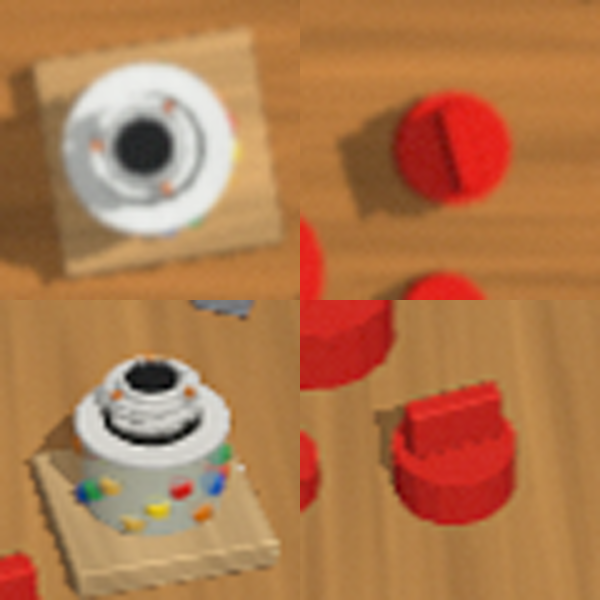

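Run:
```python
from h import *
t=cv2.imread("pics/top0.png")[:,:,::-1].copy(); s=cv2.imread("pics/side0.png")[:,:,::-1].copy()
# neck: dark hole + orange teeth
for n,im,(u,v) in(("top",t,(234,209)),("side",s,(272,186))):
    h=cv2.cvtColor(im,cv2.COLOR_RGB2HSV).astype(int)
    win=np.zeros(h.shape[:2],bool); win[v-13:v+14,u-13:u+14]=1
    k,l,st,c=cv2.connectedComponentsWithStats((win&(h[...,2]<90)).astype(np.uint8))
    for i in range(1,k):
        if st[i,4]>5: print(n,"dark",st[i],c[i],onplane(n,*c[i],.1085))
    w=np.where(win&(h[...,0]<18)&(h[...,1]>70)&(h[...,2]>90),h[...,1],0)
    k,l,st,c=cv2.connectedComponentsWithStats((w>0).astype(np.uint8))
    for i in range(1,k):
        y,x=np.nonzero(l==i); q=w[y,x]; p=(np.average(x,weights=q),np.average(y,weights=q)); print(n,"tooth",len(x),p,onplane(n,*p,.1075))
k,l,st,c=cv2.connectedComponentsWithStats(red(t)); i=l[224,327]; print("cap top",onplane("top",*c[i],.016))
k,l2,st,c2=cv2.connectedComponentsWithStats(red(s)); j=l2[266,265]; print("cap side z16,z20",onplane("side",*c2[j],.016),onplane("side",*c2[j],.022))
# bar shade line
y,x=np.nonzero((l==i)&(t[...,0]<165)); print(len(x)); 
crp=t[212:238,314:341,0]; print(crp[4:24,3:24])
o=get_obs();q=o["tool_rot"];print(R.from_quat([*q[1:],q[0]]).as_matrix().round(3))
```

```text
top dark [228 204  11  11  94] [233.19148936 208.95744681] [0.55976311 0.1184069  0.1085    ]
top tooth 4 (np.float64(221.6216216216216), np.float64(196.25552825552825)) [0.59307317 0.1489135  0.1075    ]
top tooth 3 (np.float64(246.6982456140351), np.float64(196.2982456140351)) [0.59309912 0.08329628 0.1075    ]
top tooth 2 (np.float64(238.0), np.float64(200.5621301775148)) [0.58184519 0.1060297  0.1075    ]
top tooth 5 (np.float64(223.8038740920097), np.float64(208.59806295399517)) [0.56070661 0.1430126  0.1075    ]
top tooth 3 (np.float64(237.70967741935485), np.float64(217.3405017921147)) [0.53784616 0.10658168 0.1075    ]
top tooth 2 (np.float64(221.0), np.float64(221.58031088082902)) [0.52673722 0.15010862 0.1075    ]
top tooth 1 (np.float64(247.0), np.float64(222.0)) [0.52566281 0.08225223 0.1075    ]
side dark [267 178  10   6  46] [271.86956522 180.2173913 ] [0.56029168 0.11476708 0.1085    ]
side dark [263 187  19   7  37] [271.67567568 191.27027027] [0.55499699 0.06035571 0.1085    ]
side tooth 169 (np.float64(272.08530503132107), np.float64(176.07441248054903)) [0.5629176
[... 1731 characters left out ...]
24]
 [124 147 156 159 159 161 159 156 155 139 127 161 212 227 229 227 222 223
  228 227 220]
 [115 135 151 158 158 159 158 157 154 147 128 144 201 225 229 228 223 224
  229 223 213]
 [110 124 142 153 158 158 158 158 156 151 131 133 187 219 226 227 226 226
  225 221 205]
 [115 116 128 142 155 158 157 159 157 155 138 134 176 207 220 221 224 223
  220 210 195]
 [117 116 117 128 139 153 154 160 161 164 160 159 182 202 212 217 222 216
  204 196 189]
 [122 120 118 117 127 134 149 157 165 183 194 197 209 211 215 218 215 203
  192 188 185]
 [124 121 124 121 123 131 134 143 162 186 201 206 209 204 207 205 198 192
  190 186 188]]
[[-0.923  0.386 -0.001]
 [ 0.386  0.923 -0.002]
 [-0.    -0.002 -1.   ]]
```

```bash
cat >> h.py <<'E'
def to(x,y,z,yaw):
    "delta in tool axes to TCP x,y,z, pointing straight down, tool y at world yaw (deg)"
    o=get_obs(); q=o["tool_rot"]; A=R.from_quat([*q[1:],q[0]]); a=np.radians(yaw)
    Y=np.array([np.cos(a),np.sin(a),0]); Z=np.array([0,0,-1.]); B=R.from_matrix(np.c_[np.cross(Y,Z),Y,Z])
    print("d",(A.inv().apply(np.array([x,y,z])-o["eef_pos"])).round(4),"rot",(A.inv()*B).as_rotvec().round(4),
      "| pos",o["eef_pos"].round(4),"yaw",np.degrees(np.arctan2(*A.as_matrix()[1::-1,1])).round(1),"F",o["contact_force"].round(1),"q7",o["q"][6].round(2),"t",o["t"])
E
python3 -c "
from h import *
to(.52,-.1413,.2,-75)"
```

```text
d [-0.5343 -0.6043  0.0315] rot [-5.000e-04  2.100e-03  2.484e+00] | pos [0.26   0.6223 0.2304] yaw 67.3 F [ 0.  -0.8  0.3] q7 -0.08 t 0.1
```

```bash
P='{"x":-0.534,"y":-0.604,"z":0.031,"az":2.484}'; python3 -m jog '[{"x":-0.534,"y":-0.604,"z":0.031,"az":2.484},{"x":-0.534,"y":-0.604,"z":0.031,"az":2.484},{"x":-0.534,"y":-0.604,"z":0.031,"az":2.484},{"x":-0.534,"y":-0.604,"z":0.031,"az":2.484},{"x":-0.534,"y":-0.604,"z":0.031,"az":2.484},{"x":-0.534,"y":-0.604,"z":0.031,"az":2.484},{"x":-0.534,"y":-0.604,"z":0.031,"az":2.484},{"x":-0.534,"y":-0.604,"z":0.031,"az":2.484},{"x":-0.534,"y":-0.604,"z":0.031,"az":2.484},{"x":-0.534,"y":-0.604,"z":0.031,"az":2.484},{"x":-0.534,"y":-0.604,"z":0.031,"az":2.484},{"x":-0.534,"y":-0.604,"z":0.031,"az":2.484}]' 1
python3 -c "
from h import *
to(.52,-.1413,.15,-75)"
```

```text
d [-0.5343 -0.6042  0.0815] rot [-5.000e-04  2.100e-03  2.484e+00] | pos [0.26   0.6223 0.2304] yaw 67.3 F [ 0.  -0.8  0.3] q7 -0.08 t 0.1validation failed for argument at $[0]...
```

```bash
python3 -m jog '[{"x":-0.534,"y":-0.604,"z":0.031,"ax":0,"ay":0,"az":2.484},{"x":-0.534,"y":-0.604,"z":0.031,"ax":0,"ay":0,"az":2.484},{"x":-0.534,"y":-0.604,"z":0.031,"ax":0,"ay":0,"az":2.484},{"x":-0.534,"y":-0.604,"z":0.031,"ax":0,"ay":0,"az":2.484},{"x":-0.534,"y":-0.604,"z":0.031,"ax":0,"ay":0,"az":2.484},{"x":-0.534,"y":-0.604,"z":0.031,"ax":0,"ay":0,"az":2.484},{"x":-0.534,"y":-0.604,"z":0.031,"ax":0,"ay":0,"az":2.484},{"x":-0.534,"y":-0.604,"z":0.031,"ax":0,"ay":0,"az":2.484},{"x":-0.534,"y":-0.604,"z":0.031,"ax":0,"ay":0,"az":2.484},{"x":-0.534,"y":-0.604,"z":0.031,"ax":0,"ay":0,"az":2.484},{"x":-0.534,"y":-0.604,"z":0.031,"ax":0,"ay":0,"az":2.484},{"x":-0.534,"y":-0.604,"z":0.031,"ax":0,"ay":0,"az":2.484}]' 1
python3 -c "
from h import *
to(.52,-.1413,.15,-75)"
```

```text
t: 1.3
eef_pos: [0.4535, 0.0534, 0.2083]
tool_rot: [-0.0, 0.892, 0.453, 0.0]
contact_force: [1.3, 1.2, -0.2]
gripper_width: 0.998
grasp_force: 0.0
d [-0.118   0.1685  0.0582] rot [-4.000e-04 -5.000e-04  6.782e-01] | pos [0.4535 0.0534 0.2083] yaw -36.1 F [ 1.3  1.2 -0.2] q7 -0.76 t 1.3
```

```bash
python3 -m jog '[{"x":-0.118,"y":0.1685,"z":0.058,"ax":0,"ay":0,"az":0.678},{"x":-0.118,"y":0.1685,"z":0.058,"ax":0,"ay":0,"az":0.678},{"x":-0.118,"y":0.1685,"z":0.058,"ax":0,"ay":0,"az":0.678},{"x":-0.118,"y":0.1685,"z":0.058,"ax":0,"ay":0,"az":0.678},{"x":-0.118,"y":0.1685,"z":0.058,"ax":0,"ay":0,"az":0.678},{"x":-0.118,"y":0.1685,"z":0.058,"ax":0,"ay":0,"az":0.678},{"x":-0.118,"y":0.1685,"z":0.058,"ax":0,"ay":0,"az":0.678},{"x":-0.118,"y":0.1685,"z":0.058,"ax":0,"ay":0,"az":0.678}]' 1
python3 - <<'E'
from h import *
to(.52,-.1413,.036,-75)
m=np.hstack([crop(shot("top"),327,225,60,6),crop(shot("side"),265,255,60,6)])
cv2.imwrite("pics/g0.png",m[:,:,::-1])
E
```

```text
t: 2.1
eef_pos: [0.521, -0.1373, 0.1503]
tool_rot: [-0.001, 0.991, 0.135, -0.0]
contact_force: [0.2, 0.5, 0.1]
gripper_width: 1.001
grasp_force: 0.0
d [-0.002   0.0037  0.1143] rot [-0.0012 -0.0001  0.0096] | pos [ 0.521  -0.1373  0.1503] yaw -74.4 F [0.2 0.5 0.1] q7 -0.78 t 2.1
```

View pics/g0.png

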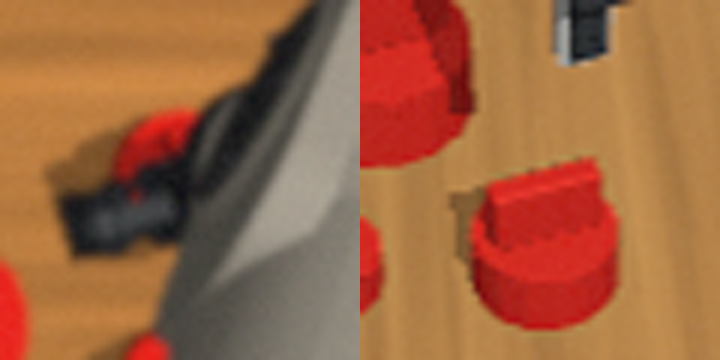

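```bash
python3 -m jog '[{"x":-0.002,"y":0.004,"z":0.05,"ax":0,"ay":0,"az":0.01},{"x":-0.002,"y":0.004,"z":0.085,"ax":0,"ay":0,"az":0.01},{"x":-0.002,"y":0.004,"z":0.105,"ax":0,"ay":0,"az":0.01},{"x":-0.002,"y":0.004,"z":0.116,"ax":0,"ay":0,"az":0.01},{"x":-0.002,"y":0.004,"z":0.116,"ax":0,"ay":0,"az":0.01}]' 1
python3 -m jog '[{"x":0,"y":0,"z":0,"ax":0,"ay":0,"az":0},{"x":0,"y":0,"z":0,"ax":0,"ay":0,"az":0},{"x":0,"y":0,"z":0,"ax":0,"ay":0,"az":0},{"x":0,"y":0,"z":0,"ax":0,"ay":0,"az":0},{"x":0,"y":0,"z":0,"ax":0,"ay":0,"az":0},{"x":0,"y":0,"z":0,"ax":0,"ay":0,"az":0},{"x":0,"y":0,"z":0,"ax":0,"ay":0,"az":0},{"x":0,"y":0,"z":0,"ax":0,"ay":0,"az":0}]' 0 60
```

```text
t: 2.7
eef_pos: [0.5197, -0.1425, 0.0336]
tool_rot: [-0.0, 0.992, 0.129, -0.001]
contact_force: [0.1, 0.1, 0.3]
gripper_width: 1.001
grasp_force: 0.0
t: 3.5
eef_pos: [0.5207, -0.1434, 0.0348]
tool_rot: [-0.0, 0.992, 0.129, 0.0]
contact_force: [-1.2, 0.3, 6.1]
gripper_width: 0.153
grasp_force: 59.2
```

```bash
python3 -m jog '[{"x":0,"y":0,"z":-0.01,"ax":0,"ay":0,"az":0},{"x":0,"y":0,"z":-0.04,"ax":0,"ay":0,"az":0},{"x":0,"y":0,"z":-0.08,"ax":0,"ay":0,"az":0},{"x":0,"y":0,"z":-0.12,"ax":0,"ay":0,"az":0},{"x":0,"y":0,"z":-0.135,"ax":0,"ay":0,"az":0},{"x":0,"y":0,"z":-0.135,"ax":0,"ay":0,"az":0}]' - 60
python3 -c "
from h import *
to(.560,.1165,.168,-65)"
```

```text
t: 4.1
eef_pos: [0.5215, -0.1437, 0.1713]
tool_rot: [0.0, 0.992, 0.129, 0.002]
contact_force: [-0.0, 1.2, -1.3]
gripper_width: 0.153
grasp_force: 58.5
d [ 0.1036 -0.2417  0.0035] rot [ 0.0013 -0.0041 -0.1784] | pos [ 0.5215 -0.1437  0.1713] yaw -75.2 F [-0.   1.2 -1.3] q7 -0.8 t 4.1
```

```bash
python3 -m jog '[{"x":0.017,"y":-0.04,"z":0.003,"ax":0,"ay":-0.002,"az":-0.03},{"x":0.035,"y":-0.08,"z":0.003,"ax":0,"ay":-0.002,"az":-0.06},{"x":0.052,"y":-0.12,"z":0.003,"ax":0,"ay":-0.004,"az":-0.09},{"x":0.069,"y":-0.16,"z":0.003,"ax":0,"ay":-0.004,"az":-0.12},{"x":0.086,"y":-0.2,"z":0.003,"ax":0,"ay":-0.004,"az":-0.15},{"x":0.098,"y":-0.23,"z":0.003,"ax":0,"ay":-0.004,"az":-0.178},{"x":0.1036,"y":-0.2417,"z":0.003,"ax":0,"ay":-0.004,"az":-0.178},{"x":0.1036,"y":-0.2417,"z":0.003,"ax":0,"ay":-0.004,"az":-0.178},{"x":0.1036,"y":-0.2417,"z":0.003,"ax":0,"ay":-0.004,"az":-0.178}]' - 60
python3 - <<'E'
from h import *
to(.560,.1165,.168,-65)
t,s=shot("top",2),shot("side",2)
m=np.hstack([crop(t,235,210,60,6),crop(s,272,180,60,6)])
cv2.imwrite("pics/g1.png",m[:,:,::-1])
k,l,st,c=cv2.connectedComponentsWithStats(red(s))
for i in range(1,k):
    if st[i,4]>60: print(st[i],c[i])
E
```

```text
t: 5.0
eef_pos: [0.5581, 0.1147, 0.1653]
tool_rot: [0.001, 0.977, 0.215, -0.003]
contact_force: [0.6, -0.8, -1.6]
gripper_width: 0.148
grasp_force: 58.6
d [ 0.0025 -0.0008 -0.0027] rot [ 0.0005  0.0061 -0.0026] | pos [0.5581 0.1147 0.1653] yaw -65.1 F [ 0.6 -0.8 -1.6] q7 -1.11 t 5.0
[  0  60  22  83 991] [  7.00403633 104.25832492]
[261 156  22  26 383] [271.24020888 170.41775457]
[222 216  32  37 949] [237.55637513 234.80716544]
[220 255  19  24 319] [228.87774295 268.23824451]
[221 409  10  11  77] [225.67532468 414.93506494]
```

View pics/g1.png

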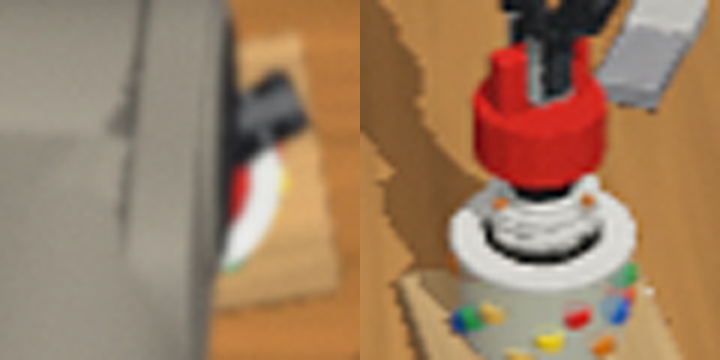

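```bash
cat >> h.py <<'E'
from scipy.optimize import fsolve
def capside(im,z0,zg):
    "side-frame cap centre from its lower-skirt silhouette; zg z of skirt's lower edge"
    K,o,A=cam("side"); k,l,st,c=cv2.connectedComponentsWithStats(red(im)); a=l[z0[1],z0[0]]; x,y,w,h,_=st[a]
    m=(l==a)
    lo=int(y+h*.60); rows=[np.nonzero(m[r])[0] for r in range(lo,lo+4)]
    uc=np.mean([(r[0]+r[-1])/2 for r in rows])
    # sub-pixel bottom edge from red channel minus green along central columns
    cu=int(round(uc)); g=(im[...,0].astype(float)-im[...,1])[y+h-6:y+h+6,cu-2:cu+3].mean(1); hi,lo_=g[:3].mean(),g[-3:].mean()
    i=np.argmax(g<(hi+lo_)/2); vb=y+h-6+i-1+(g[i-1]-(hi+lo_)/2)/(g[i-1]-g[i])
    th=np.linspace(0,2*np.pi,361); ring=.0325*np.c_[np.cos(th),np.sin(th),0*th]
    def f(p):
        q=np.array([proj("side",[p[0],p[1],zg]+r) for r in ring]); return [(q[:,0].max()+q[:,0].min())/2-uc,q[:,1].max()-vb]
    return fsolve(f,onplane("side",uc,vb-5,zg)[:2],xtol=1e-5),(uc,vb)
E
python3 - <<'E'
from h import *
s=cv2.imread("pics/side0.png")[:,:,::-1].copy()
print("init",capside(s,(265,270),0.0))
o=get_obs();s=shot("side",2);print("now",capside(s,(271,176),o["eef_pos"][2]-.035),o["eef_pos"])
for z in(.09,.16): print(proj("side",[.56,.1165,z]))
E
```

```text
init (array([ 0.52095666, -0.14206196]), (np.float64(265.5), np.float64(279.5229445506692)))
now (array([0.55904896, 0.11246903]), (np.float64(271.5), np.float64(180.72472677595627))) [0.55863199 0.11465462 0.16623997]
[271.72619617 184.99584912]
[271.70110374 165.18517285]
```

```bash
python3 -m jog '[{"x":0.002,"y":-0.001,"z":0.015,"ax":0,"ay":0.005,"az":0},{"x":0.002,"y":-0.001,"z":0.018,"ax":0,"ay":0.005,"az":0},{"x":0.002,"y":-0.001,"z":0.018,"ax":0,"ay":0.005,"az":0},{"x":0.002,"y":-0.001,"z":0.018,"ax":0,"ay":0.005,"az":0},{"x":0.002,"y":-0.001,"z":0.018,"ax":0,"ay":0.005,"az":0}]' - 60
python3 -c "
from h import *
to(.560,.1165,.142,-65)"
```

```text
t: 5.8
eef_pos: [0.5604, 0.1184, 0.1488]
tool_rot: [-0.0, 0.976, 0.216, 0.001]
contact_force: [0.7, 0.3, -1.6]
gripper_width: 0.154
grasp_force: 58.6
d [-0.0012  0.0015  0.0068] rot [-0.0003 -0.0018 -0.0007] | pos [0.5604 0.1184 0.1488] yaw -65.0 F [ 0.7  0.3 -1.6] q7 -1.09 t 5.8
```

```bash
python3 -m jog '[{"x":-0.001,"y":0.0015,"z":0.003,"ax":0,"ay":-0.002,"az":0},{"x":-0.001,"y":0.0015,"z":0.006,"ax":0,"ay":-0.002,"az":0},{"x":-0.001,"y":0.0015,"z":0.006,"ax":0,"ay":-0.002,"az":0},{"x":-0.001,"y":0.0015,"z":0.006,"ax":0,"ay":-0.002,"az":0}]' - 60
python3 -c "
from h import *
to(.560,.1165,.133,-65)"
```

```text
t: 6.2
eef_pos: [0.5597, 0.1166, 0.1421]
tool_rot: [-0.0, 0.976, 0.216, -0.001]
contact_force: [-0.6, -0.6, -0.9]
gripper_width: 0.154
grasp_force: 58.6
d [0.0002 0.0002 0.0091] rot [-0.0004  0.0013 -0.0006] | pos [0.5597 0.1166 0.1421] yaw -65.0 F [-0.6 -0.6 -0.9] q7 -1.09 t 6.2
```

Good. Down in 1 mm steps.

```bash
python3 -m jog '[{"x":0,"y":0,"z":0.001,"ax":0,"ay":0,"az":0},{"x":0,"y":0,"z":0.002,"ax":0,"ay":0,"az":0},{"x":0,"y":0,"z":0.003,"ax":0,"ay":0,"az":0},{"x":0,"y":0,"z":0.003,"ax":0,"ay":0,"az":0}]' - 60
python3 -m jog '[{"x":0,"y":0,"z":0.001,"ax":0,"ay":0,"az":0},{"x":0,"y":0,"z":0.002,"ax":0,"ay":0,"az":0},{"x":0,"y":0,"z":0.002,"ax":0,"ay":0,"az":0}]' - 60
python3 -m jog '[{"x":0,"y":0,"z":0.001,"ax":0,"ay":0,"az":0},{"x":0,"y":0,"z":0.002,"ax":0,"ay":0,"az":0},{"x":0,"y":0,"z":0.002,"ax":0,"ay":0,"az":0}]' - 60
```

```text
t: 6.6
eef_pos: [0.5597, 0.1167, 0.1391]
tool_rot: [-0.0, 0.976, 0.216, -0.001]
contact_force: [-0.6, 1.1, -1.0]
gripper_width: 0.148
grasp_force: 58.6
t: 6.9
eef_pos: [0.5597, 0.1167, 0.1371]
tool_rot: [-0.0, 0.976, 0.216, -0.001]
contact_force: [-0.5, 0.1, -1.5]
gripper_width: 0.152
grasp_force: 58.6
t: 7.2
eef_pos: [0.5597, 0.1167, 0.1351]
tool_rot: [-0.0, 0.976, 0.216, -0.001]
contact_force: [-0.4, 1.2, -0.6]
gripper_width: 0.151
grasp_force: 58.6
```

```bash
for i in 1 2 3; do python3 -m jog '[{"x":0,"y":0,"z":0.001,"ax":0,"ay":0,"az":0},{"x":0,"y":0,"z":0.001,"ax":0,"ay":0,"az":0}]' - 60 | egrep "eef|contact"; done
```

```text
eef_pos: [0.5597, 0.1167, 0.1341]
contact_force: [-0.4, 0.1, -0.6]
eef_pos: [0.5597, 0.1167, 0.1331]
contact_force: [0.0, -0.2, -1.1]
eef_pos: [0.5599, 0.1167, 0.1323]
contact_force: [-0.2, -0.2, 0.8]
```

```bash
python3 -m jog '[{"x":0,"y":0,"z":0.001,"ax":0,"ay":0,"az":0},{"x":0,"y":0,"z":0.001,"ax":0,"ay":0,"az":0}]' - 60; python3 -m jog '[{"x":0,"y":0,"z":0,"ax":0,"ay":0,"az":-0.05},{"x":0,"y":0,"z":0,"ax":0,"ay":0,"az":-0.1},{"x":0,"y":0,"z":0,"ax":0,"ay":0,"az":-0.1}]' - 60; python3 -c "
from h import *
o=get_obs();print(o['torque'])
to(.560,.1165,.133,-65)"
```

```text
t: 8.0
eef_pos: [0.5599, 0.1167, 0.1315]
tool_rot: [-0.0, 0.976, 0.216, -0.0]
contact_force: [-0.8, -0.6, 4.3]
gripper_width: 0.15
grasp_force: 59.2
t: 8.3
eef_pos: [0.5604, 0.1167, 0.1317]
tool_rot: [-0.0, 0.964, 0.265, 0.0]
contact_force: [0.7, -0.8, 2.4]
gripper_width: 0.152
grasp_force: 59.2
[-0.01648457  0.02326084  0.02492437]
d [-0.0005 -0.     -0.0013] rot [-0.0002 -0.0004  0.0999] | pos [0.5604 0.1167 0.1317] yaw -59.3 F [ 0.7 -0.8  2.4] q7 -0.99 t 8.3
```

```bash
for i in 1 2 3 4; do python3 -m jog '[{"x":0,"y":0,"z":0,"ax":0,"ay":0,"az":-0.05},{"x":0,"y":0,"z":0,"ax":0,"ay":0,"az":-0.09},{"x":0,"y":0,"z":0,"ax":0,"ay":0,"az":-0.09}]' - 60| egrep "eef|contact"; python3 -c "
from h import *
o=get_obs();print(o['torque'].round(2),2*np.degrees(np.arctan2(o['tool_rot'][2],o['tool_rot'][1])).round(1))";done
```

```text
eef_pos: [0.5603, 0.1167, 0.1316]
contact_force: [-0.2, -0.4, 2.4]
[ 0.03 -0.14  0.  ] 35.8
eef_pos: [0.5602, 0.1167, 0.1315]
contact_force: [0.6, 0.2, 3.8]
[-0.02 -0.1   0.06] 41.0
eef_pos: [0.5601, 0.1167, 0.1314]
contact_force: [-0.0, -1.3, 2.9]
[ 0.02 -0.13  0.04] 46.0
eef_pos: [0.56, 0.1166, 0.1314]
contact_force: [0.3, 0.1, 3.6]
[-0.01 -0.09  0.08] 51.2
```

```bash
for i in 1 2 3 4 ; do python3 -m jog '[{"x":0,"y":0,"z":0,"ax":0,"ay":0,"az":-0.05},{"x":0,"y":0,"z":0,"ax":0,"ay":0,"az":-0.09},{"x":0,"y":0,"z":0,"ax":0,"ay":0,"az":-0.09}]' - 60| egrep "eef|contact"; python3 -c "
from h import *
o=get_obs();print(o['torque'].round(2),2*np.degrees(np.arctan2(o['tool_rot'][2],o['tool_rot'][1])).round(1))";done
```

```text
eef_pos: [0.56, 0.1167, 0.1313]
contact_force: [0.2, 0.3, 3.4]
[ 0.02 -0.15  0.02] 56.4
eef_pos: [0.5599, 0.1167, 0.1313]
contact_force: [1.1, -0.0, 3.9]
[-0.07 -0.1   0.04] 61.6
eef_pos: [0.5599, 0.1167, 0.1313]
contact_force: [0.2, 0.1, 4.3]
[-0.07 -0.12  0.05] 66.6
eef_pos: [0.5598, 0.1167, 0.1313]
contact_force: [-0.0, -0.4, 3.8]
[-0.09 -0.1   0.02] 71.8
```

```bash
for i in 1 2 3 4 5 ; do python3 -m jog '[{"x":0,"y":0,"z":0,"ax":0,"ay":0,"az":-0.05},{"x":0,"y":0,"z":0,"ax":0,"ay":0,"az":-0.1},{"x":0,"y":0,"z":0,"ax":0,"ay":0,"az":-0.1}]' - 60| egrep "eef|contact"; python3 -c "
from h import *
o=get_obs();print(o['torque'].round(2),2*np.degrees(np.arctan2(o['tool_rot'][2],o['tool_rot'][1])).round(1))";done
```

```text
eef_pos: [0.5598, 0.1167, 0.1313]
contact_force: [0.2, -0.2, 4.7]
[ 0.01 -0.04  0.04] 77.6
eef_pos: [0.5598, 0.1167, 0.1313]
contact_force: [-0.1, -0.1, 4.6]
[-0.05 -0.07  0.01] 83.2
eef_pos: [0.5598, 0.1167, 0.1312]
contact_force: [0.5, -0.4, 4.0]
[-0.03 -0.07  0.05] 89.0
eef_pos: [0.5598, 0.1166, 0.1312]
contact_force: [-0.1, -1.1, 3.8]
[-0.07 -0.09 -0.  ] 94.8
eef_pos: [0.5596, 0.1168, 0.1309]
contact_force: [1.8, 0.3, 1.2]
[-0.02 -0.31  0.01] 100.4
```

```bash
for i in 1 2 3 ; do python3 -m jog '[{"x":0,"y":0,"z":0.0003,"ax":0,"ay":0,"az":-0.025},{"x":0,"y":0,"z":0.0005,"ax":0,"ay":0,"az":-0.04},{"x":0,"y":0,"z":0.0005,"ax":0,"ay":0,"az":-0.04}]' - 60| egrep "eef|contact"; python3 -c "
from h import *
o=get_obs();print(o['torque'].round(2),2*np.degrees(np.arctan2(o['tool_rot'][2],o['tool_rot'][1])).round(1))";done
```

```text
eef_pos: [0.5594, 0.1168, 0.1303]
contact_force: [1.4, 0.8, -0.7]
[ 0.12 -0.19 -0.01] 102.8
eef_pos: [0.5594, 0.1165, 0.13]
contact_force: [-0.9, -0.0, -1.4]
[-0.   -0.04  0.01] 105.2
eef_pos: [0.5597, 0.1166, 0.1297]
contact_force: [-0.5, 0.8, -1.5]
[-0.04  0.05 -0.04] 107.6
```

```bash
for i in 1 2 3 ; do python3 -m jog '[{"x":0,"y":0,"z":0.0007,"ax":0,"ay":0,"az":0},{"x":0,"y":0,"z":0.0015,"ax":0,"ay":0,"az":0},{"x":0,"y":0,"z":0.0015,"ax":0,"ay":0,"az":0}]' - 60| egrep "eef|contact"; done; python3 -c "
from h import *
o=get_obs();print(o['torque'].round(2))
to(.56,.1167,.124,20)"
```

```text
eef_pos: [0.5597, 0.1167, 0.1281]
contact_force: [-0.7, -0.8, -1.1]
eef_pos: [0.5597, 0.1167, 0.1266]
contact_force: [0.2, -0.4, -0.5]
eef_pos: [0.5597, 0.1166, 0.1251]
contact_force: [0.1, 0.8, -1.2]
[ 0.05 -0.01 -0.05]
d [-0.      0.0003  0.0011] rot [-0.0012 -0.0003 -0.0441] | pos [0.5597 0.1166 0.1251] yaw 17.5 F [ 0.1  0.8 -1.2] q7 0.15 t 14.0
```

Dropping freely. Continue to the floor of the thread start.

```bash
for i in 1 2 3 ; do python3 -m jog '[{"x":0,"y":0,"z":0.0007,"ax":0,"ay":0,"az":0},{"x":0,"y":0,"z":0.0007,"ax":0,"ay":0,"az":0}]' - 60| egrep "eef|contact"; done
```

```text
eef_pos: [0.5598, 0.1166, 0.1244]
contact_force: [0.2, 0.3, -0.6]
eef_pos: [0.5599, 0.1167, 0.1239]
contact_force: [-0.2, -0.7, 0.1]
eef_pos: [0.5599, 0.1166, 0.1233]
contact_force: [-0.5, 0.2, 3.2]
```

```bash
python3 -m jog '[{"x":0,"y":0,"z":-0.001,"ax":0,"ay":0,"az":0},{"x":0,"y":0,"z":-0.001,"ax":0,"ay":0,"az":0.05},{"x":0,"y":0,"z":-0.001,"ax":0,"ay":0,"az":0.1},{"x":0,"y":0,"z":-0.001,"ax":0,"ay":0,"az":0.15},{"x":0,"y":0,"z":-0.001,"ax":0,"ay":0,"az":0.2},{"x":0,"y":0,"z":-0.001,"ax":0,"ay":0,"az":0.25},{"x":0,"y":0,"z":-0.001,"ax":0,"ay":0,"az":0.25}]' - 60; python3 -c "
from h import *
o=get_obs();print(o['torque'].round(2))
to(.56,.1167,.124,0)"
```

```text
t: 15.3
eef_pos: [0.5598, 0.1168, 0.124]
tool_rot: [-0.0, 0.688, 0.726, -0.0]
contact_force: [0.1, -0.1, -0.2]
gripper_width: 0.15
grasp_force: 58.7
[-0.01 -0.05 -0.03]
d [-0.0001  0.0002  0.    ] rot [-0.001   0.0002  0.0547] | pos [0.5598 0.1168 0.124 ] yaw 3.1 F [ 0.1 -0.1 -0.2] q7 -0.07 t 15.3
```

```bash
python3 -m jog '[{"x":0,"y":0,"z":0,"ax":0,"ay":0,"az":0.05},{"x":0,"y":0,"z":0.0002,"ax":0,"ay":0,"az":0.1},{"x":0,"y":0,"z":0.0004,"ax":0,"ay":0,"az":0.15},{"x":0,"y":0,"z":0.0006,"ax":0,"ay":0,"az":0.2},{"x":0,"y":0,"z":0.0008,"ax":0,"ay":0,"az":0.25},{"x":0,"y":0,"z":0.001,"ax":0,"ay":0,"az":0.3},{"x":0,"y":0,"z":0.001,"ax":0,"ay":0,"az":0.3}]' - 60; python3 -c "
from h import *
o=get_obs();print(o['torque'].round(2))
to(.56,.1167,.124,0)"
```

```text
t: 16.0
eef_pos: [0.5597, 0.1168, 0.1229]
tool_rot: [-0.0, 0.788, 0.616, -0.001]
contact_force: [0.6, 0.8, -0.3]
gripper_width: 0.154
grasp_force: 58.6
[-0.   -0.01 -0.  ]
d [ 0.      0.0003 -0.0011] rot [-0.0012  0.0004 -0.2441] | pos [0.5597 0.1168 0.1229] yaw -14.0 F [ 0.6  0.8 -0.3] q7 -0.32 t 16.0
```

```bash
for i in 1 2; do python3 -m jog '[{"x":0,"y":0,"z":0.0002,"ax":0,"ay":0,"az":0.05},{"x":0,"y":0,"z":0.0004,"ax":0,"ay":0,"az":0.1},{"x":0,"y":0,"z":0.0006,"ax":0,"ay":0,"az":0.15},{"x":0,"y":0,"z":0.0008,"ax":0,"ay":0,"az":0.2},{"x":0,"y":0,"z":0.001,"ax":0,"ay":0,"az":0.25},{"x":0,"y":0,"z":0.0012,"ax":0,"ay":0,"az":0.3},{"x":0,"y":0,"z":0.0014,"ax":0,"ay":0,"az":0.35},{"x":0,"y":0,"z":0.0017,"ax":0,"ay":0,"az":0.4},{"x":0,"y":0,"z":0.0019,"ax":0,"ay":0,"az":0.45},{"x":0,"y":0,"z":0.0021,"ax":0,"ay":0,"az":0.5},{"x":0,"y":0,"z":0.0021,"ax":0,"ay":0,"az":0.5}]' - 60; python3 -c "
from h import *
o=get_obs();print(o['torque'].round(2))
to(.56,.1167,.124,-75)"; done
```

```text
t: 17.1
eef_pos: [0.5597, 0.1167, 0.1209]
tool_rot: [-0.0, 0.916, 0.402, -0.001]
contact_force: [0.7, 0.6, -1.3]
gripper_width: 0.153
grasp_force: 58.6
[ 0.03 -0.03  0.06]
d [ 0.0002  0.0002 -0.0031] rot [-4.000e-04  1.200e-03  5.657e-01] | pos [0.5597 0.1167 0.1209] yaw -42.6 F [ 0.7  0.6 -1.3] q7 -0.74 t 17.1
t: 18.2
eef_pos: [0.5598, 0.1167, 0.1188]
tool_rot: [0.0, 0.987, 0.163, -0.001]
contact_force: [-0.3, 0.1, -0.5]
gripper_width: 0.152
grasp_force: 58.6
[-0.04  0.02 -0.01]
d [ 0.0002  0.0001 -0.0052] rot [-0.0001  0.0012  0.0661] | pos [0.5598 0.1167 0.1188] yaw -71.2 F [-0.3  0.1 -0.5] q7 -1.15 t 18.2
```

```bash
python3 -m jog '[{"x":0,"y":0,"z":0.0002,"ax":0,"ay":0,"az":0.03},{"x":0,"y":0,"z":0.0004,"ax":0,"ay":0,"az":0.06},{"x":0,"y":0,"z":0.0005,"ax":0,"ay":0,"az":0.09},{"x":0,"y":0,"z":0.0005,"ax":0,"ay":0,"az":0.12},{"x":0,"y":0,"z":0.0005,"ax":0,"ay":0,"az":0.12}]' - 60; for i in 1 2 3 ; do python3 -c "
from h import *
o=get_obs();print(o['torque'].round(2))
to(.56,.1167,.124,-75)"; python3 -m jog '[{"x":0,"y":0,"z":0,"ax":0,"ay":0,"az":0.02},{"x":0,"y":0,"z":0,"ax":0,"ay":0,"az":0.03},{"x":0,"y":0,"z":0,"ax":0,"ay":0,"az":0.03}]' - 60 | egrep "eef|cont"; done;  python3 -c "
from h import *
o=get_obs();print(o['torque'].round(2))
to(.56,.1167,.124,-75)"
```

```text
t: 18.7
eef_pos: [0.5599, 0.1167, 0.1185]
tool_rot: [0.0, 0.995, 0.102, -0.0]
contact_force: [-0.1, -0.1, 0.8]
gripper_width: 0.149
grasp_force: 58.7
[ 0.03 -0.03  0.  ]
d [ 0.0001  0.     -0.0055] rot [ 0.      0.0009 -0.057 ] | pos [0.5599 0.1167 0.1185] yaw -78.3 F [-0.1 -0.1  0.8] q7 -1.25 t 18.7
eef_pos: [0.5598, 0.1167, 0.1185]
contact_force: [-0.0, 0.4, 0.9]
[0.06 0.01 0.03]
d [ 0.0002  0.     -0.0055] rot [-0.0001  0.001  -0.0863] | pos [0.5598 0.1167 0.1185] yaw -79.9 F [-0.   0.4  0.9] q7 -1.27 t 19.0
eef_pos: [0.5599, 0.117, 0.1185]
contact_force: [0.9, 1.5, -0.2]
[ 0.31 -0.16 -0.03]
d [ 0.      0.0003 -0.0055] rot [-0.0003  0.0007 -0.1162] | pos [0.5599 0.117  0.1185] yaw -81.7 F [ 0.9  1.5 -0.2] q7 -1.29 t 19.3
eef_pos: [0.56, 0.1171, 0.1185]
contact_force: [0.9, 1.9, 0.5]
[ 0.59 -0.3   0.19]
d [-0.0001  0.0004 -0.0055] rot [-0.0003  0.0006 -0.1457] | pos [0.56   0.1171 0.1185] yaw -83.4 F [0.9 1.9 0.5] q7 -1.32 t 19.6
```

```bash
python3 -m jog '[{"x":0,"y":0,"z":0.0003,"ax":0,"ay":0,"az":-0.02},{"x":0,"y":0,"z":0.0003,"ax":0,"ay":0,"az":-0.04},{"x":0,"y":0,"z":0.0003,"ax":0,"ay":0,"az":-0.04}]' - 60
python3 -m jog '[{"x":0,"y":0,"z":0,"ax":0,"ay":0,"az":0},{"x":0,"y":0,"z":0,"ax":0,"ay":0,"az":0},{"x":0,"y":0,"z":0,"ax":0,"ay":0,"az":0},{"x":0,"y":0,"z":0,"ax":0,"ay":0,"az":0},{"x":0,"y":0,"z":0,"ax":0,"ay":0,"az":0},{"x":0,"y":0,"z":0,"ax":0,"ay":0,"az":0},{"x":0,"y":0,"z":0,"ax":0,"ay":0,"az":0}]' 1 60
python3 -m jog '[{"x":0,"y":0,"z":-0.01,"ax":0,"ay":0,"az":0},{"x":0,"y":0,"z":-0.03,"ax":0,"ay":0,"az":0},{"x":0,"y":0,"z":-0.07,"ax":0,"ay":0,"az":0},{"x":0,"y":0,"z":-0.11,"ax":0,"ay":0,"az":0},{"x":0,"y":0,"z":-0.15,"ax":0,"ay":0,"az":0},{"x":0,"y":0,"z":-0.15,"ax":0,"ay":0,"az":0}]' 1
python3 - <<'E'
from h import *
s=shot("side",2); cv2.imwrite("pics/e.png",crop(s,272,190,70,8)[:,:,::-1]); print(capside(s,(271,190),.084))
E
```

```text
t: 19.9
eef_pos: [0.5598, 0.1166, 0.1182]
tool_rot: [-0.0, 0.997, 0.078, -0.0]
contact_force: [0.9, 1.9, 1.4]
gripper_width: 0.148
grasp_force: 58.9
t: 20.6
eef_pos: [0.5598, 0.1167, 0.1181]
tool_rot: [0.0, 0.997, 0.078, -0.001]
contact_force: [0.6, 0.3, 0.1]
gripper_width: 0.997
grasp_force: 0.0
t: 21.2
eef_pos: [0.5632, 0.1164, 0.2742]
tool_rot: [-0.001, 0.997, 0.077, 0.004]
contact_force: [0.2, -0.3, 0.6]
gripper_width: 0.998
grasp_force: 0.0
(array([0.56069236, 0.11495748]), (np.float64(272.0), np.float64(193.4641407307172)))
```

View pics/e.png

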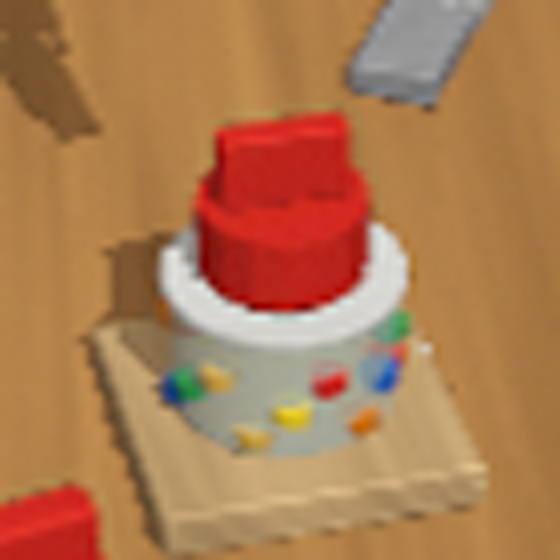

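The picture shows the cap sitting level and low on the jar's shoulder (skirt bottom at about row 193, column 272), with the gripper clear of it.

```bash
python3 -c "
from station import *
print(hand_in())"
```

```text
the job is handed in; nothing more can be done
None
```

The red cap is on the sequin jar, turned clockwise to its end stop (14 mm below where it first rested) and released; I handed the job in at about 21 s, but `hand_in()` returned no verdict.

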